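Show a colleague the next pipetting step by pointing

TASK

Show a watching colleague what to pipette next: with the fingertips, from above, point first at the green-capped tube in the blue rack that is nearer the robot, then at the small blue vial with the yellow cap, then at the middle of the white well plate with coloured wells that lies by itself on the bench, each time two to four centimetres above it and holding still for two seconds. Finish while still pointing at that plate. Touch and move nothing, and keep the fingertips at least six centimetres up wherever you cross the amber bottle beside the vials, the white vial or the plain lidded plate.

Things in the scene. Friction and masses are not known exactly. Their poses are not given: they have to be found in the camera images.
- green_cap (a point): Centre of the top of the GREEN cap of a tube that stands in the nearer blue tube rack (one green cap there; others are red, yellow, blue, white). The cap is 12 mm across and this point is 62 mm above the bench; the nearest neighbouring cap is 29 mm away, centre to centre. z points up.
- rack: The nearer blue tube rack, loose, 62 mm (x) x 150 mm (y), 46 mm high, 62 mm over the caps of its tubes. Origin: centre of its underside, z up. (One like it at the right rear is scenery. Fixed behind: a 170 mm high shaker beyond x = 0.58 m, a 300 mm high dispenser at the left beyond x = 0.53 m; a TCP carried at z = 0.25 m at x below 0.54 m clears all.)
- yellow_cap (a point): Centre of the top of the yellow cap (19 mm across) of the small blue vial: 24 mm across, 50 mm tall, loose and upright on the bench, so this point is 50 mm above the bench. z points up. (The yellow-capped tube in the rack is something else.)
- plate_middle (a point): Middle of the top face of the white 96-well plate whose top shows small wells with coloured rims: 86 mm (x) x 128 mm (y) x 14 mm, lying flat and loose on the bench, so this point is 14 mm above the bench. z points up. The similar plates on the shaker behind do not count.
- amber_cap (a point): Bystander: centre of the top of the white cap of the amber bottle that stands among the vials, 54 mm across, 102 mm tall, loose; this point is 102 mm above the bench. Keep 60 mm or more above it.
- pale_cap (a point): Bystander: centre of the top of the light blue cap of a small white vial, 24 mm across, 50 mm tall, loose; this point is 50 mm above the bench. Keep 60 mm or more above it.
- lid_middle (a point): Bystander: middle of the top of a plain white plate under a blank lid, 86 mm (x) x 128 mm (y) x 14 mm, lying flat and loose on the bench; this point is 14 mm above the bench. Keep 60 mm or more above it.
Mind the look-alikes: they are no part of the job. Leave any red look-alike of the part that bears plate_middle alone.

How it is judged:
On the way, in this order (a step that is already met when the one before it is completed fails the run):
1. the fingertips dwell just above the green-capped tube (horizontal distance between the grasp point and green_cap below 0.012 m and z of the grasp point in the frame of green_cap between 0.022 and 0.075 m), for 1.5 s.
2. then they dwell just above the yellow cap of the blue vial (horizontal distance between the grasp point and yellow_cap below 0.012 m and z of the grasp point in the frame of yellow_cap between 0.022 and 0.075 m), for 1.5 s.
3. then they dwell just above the middle of the well plate (horizontal distance between the grasp point and plate_middle below 0.025 m and z of the grasp point in the frame of plate_middle between 0.022 and 0.075 m), for 1.5 s.
At the end, for the whole second after the job is handed in: The TCP is above the middle of the well plate (within 25 mm sideways, 22 to 75 mm above its top), after 1.5 s dwells above the green cap and then the yellow cap (each within 12 mm, same heights). Rack, plates, bottle and vials stand within 6 mm of where they began (all of step 3 and distance of each of green_cap, yellow_cap, plate_middle, amber_cap, pale_cap, lid_middle from where it was at the start of the episode below 0.006 m); the robot touches nothing.
It fails at once if the robot touches something (contact force between any of the arm, the fingers and anything else above 0.5 N).
It fails at once if something is moved (distance of any of green_cap, yellow_cap, plate_middle, amber_cap, pale_cap, lid_middle from where it was at the start of the episode above 0.008 m).
It fails at once if the tool dips towards the amber bottle, the white vial or the lidded plate (TCP within 15 mm sideways of the cap, or 30 mm of the lid's middle, and less than 75 mm above it) ((horizontal distance between the grasp point and amber_cap below 0.015 m and z of the grasp point in the frame of amber_cap below 0.075 m) or (horizontal distance between the grasp point and pale_cap below 0.015 m and z of the grasp point in the frame of pale_cap below 0.075 m) or (horizontal distance between the grasp point and lid_middle below 0.03 m and z of the grasp point in the frame of lid_middle below 0.075 m)).
It also fails if it takes over 58 s, if anything falls off the work surface, if the arm or the gripper's body presses on something with over 40 N, if the wrist force passes 120 N, or if a joint passes its speed limit or range.

ROBOT

A 7-joint arm with a two-finger parallel gripper is mounted at the origin on a cart in front of the work surface, level with it; the furniture and walls round the work are solid. World frame = base frame: x ahead of the robot, y to its left, z up, the work surface at z = 0. Lengths are in m, angles in rad, forces in N, time in s.
With the tool pointing down it reaches from about 0.425 to 0.875 m from the base axis. Payload 4.7 kg.
Tool frame: the origin (TCP) lies between the finger pads, 19 mm behind the fingertips; this is the grasp point; z points along the fingers, y is the line along which they close (so a half turn about z gives the same grasp; the last joint's range is limited). The gripper opens to 87 mm and grips with 3 to 60 N. Pads are 19 mm wide; open, the fingers measure 117 mm over their backs; the gripper's body (75 mm by 190 mm) begins 51 mm behind the grasp point.
Start: joints at [-1.178, 0.321, -0.07, 1.45, 0.023, 1.371, -0.057], TCP at [0.24, 0.604, 0.241] pointing down, gripper open.
Joint ranges: [-2.86, 2.86], [-0.3, 2.09], [-1.38, 1.24], [0.06, 2.45], [-1.56, 4.7], [0.09, 2.05], [-2.69, 2.69]. Speed limits (rad/s): [2.57, 2.57, 3.14, 3.14, 3.14, 3.14, 3.14].

INTERFACE

Orientations are given as a rotation vector (axis times angle).
In Python, from bench import ctrl gives the robot as it stands. The module is installed in compiled form; this text tells all that it offers.
- The arm moves only by the tool send_rows, never from a script. Its argument "motion" is a list of rows, each an object with "claw": the opening, from -1 (shut) to 1 (fully open); "slide": the shift along the tool's x, y, z in mm, a list of three; "delta_rot": the turn, a rotation vector about the tool's x, y, z in rad, a list of three. In form: [{"claw": claw, "slide": [x, y, z], "delta_rot": [ax, ay, az]}, ...]. A call has 1 to 5 rows; each row is the pose to reach, as a shift and turn from the pose commanded when the call began, along the tool's axes at that moment; what a row does not reach only later rows make up. A row lasts 1/10 s, in which the tool goes at most 50 mm and 8.59 degrees, less where a joint would pass 70% of its speed; a pose out of reach is approached as far as the arm can. A call with a gripper value outside its range is refused whole. The fingers move at their own pace and stop on an object; "grip_force" is the grip in N (left out, the last holds). Time passes only in rows, so rows that repeat a pose let the fingers close. It gives the time, the measured TCP pose, the force, the opening and the grip force at its end, in the units of the state.
- ctrl.get_state(): the state, without advancing time (a new reading comes with each control period).
- ctrl.get_image(name): name is "scene" or "side" or "wrist"; returns a dict with "color" (384x512x3 uint8, blue, green, red), "fx", "fy", "cx", "cy" (pixels), "k1" (the pictures are not rectified: a ray, as slopes to the right and down, at radius r is drawn at 1 + k1 r^2 times it, then the intrinsics apply), "pose" (4x4, takes a point from camera to world coordinates). Camera axes: x right, y down, z forward; pixel columns grow to the right and rows downward; lengths in m; the calibration is good to about 2 mm. A picture is of the moment at which its call begins. There is no depth.
- ctrl.close_job(): hands the job in; it is judged then, once.
The state is a dict: "time": time; "joint_positions": joint angles; "qd": joint speeds; "joint_torque": joint torques, N m; "position": TCP position; "tool_rot": TCP orientation; "ft_force": force on the tool from outside, world axes, zero at the start; "torque": the same for the moment, N m; "grip_width": opening from 0.0 (shut) to 1.0 (fully open); "grip_force": force on a finger pad.
Only numpy, scipy, OpenCV 4.12 (cv2) and the standard library are available. Lean on these libraries where they do the work, as an engineer would, in place of code of your own. Each camera call takes 0.05 s, during which the arm holds its last target. There are 200 camera calls.

## Working session

There is one attempt and no reset: what is moved stays moved. The work goes in short steps, Python scripts to look and compute and a tool call to move; the robot and the scene stay as the last step left them, time stands still between calls to the robot, and variables do not carry over. Pictures are saved under pics/ and viewed, at most 10 in all, crops included, and the job is handed in when it is done.

Besides the shell and the picture viewer there is one more tool, called as name([rows], argument=value, ...), one row to a line, values as JSON. send_rows: Moves the arm, as the interface text tells. Its arguments: {"type":"object","properties":{"motion":{"type":"array","items":{"type":"object","properties":{"claw":{"type":"number"},"slide":{"type":"array","items":{"type":"number"}},"delta_rot":{"type":"array","items":{"type":"number"}}}}},"grip_force":{"type":"number"}},"required":["motion"]}

```bash
mkdir -p pics; cat > h.py <<'E'
import numpy as np,cv2,json
from bench import ctrl
def snap(n,f):
    d=ctrl.get_image(n);cv2.imwrite(f'pics/{f}.png',d['color'])
    np.savez(f'pics/{f}.npz',**{k:np.array(v) for k,v in d.items()});return d
def loc(f,u,v,z):
    d=np.load(f'pics/{f}.npz');K=np.array([[d['fx'],0,d['cx']],[0,d['fy'],d['cy']],[0,0,1]],float)
    p=cv2.undistortPoints(np.array([[[u,v]]],float),K,np.array([d['k1'],0,0,0],float))[0,0]
    T=d['pose'];r=T[:3,:3]@[p[0],p[1],1];o=T[:3,3];return o+r*(z-o[2])/r[2]
E
python3 - <<'E'
from h import *
a=[snap(n,n+'0') for n in('scene','side','wrist')]
for d in a: print(d['fx'],d['k1'],np.round(d['pose'],3).tolist())
cv2.imwrite('pics/s.png',cv2.resize(a[0]['color'],(800,600),interpolation=2))
cv2.imwrite('pics/d.png',cv2.resize(a[1]['color'],(800,600),interpolation=2))
s=ctrl.get_state();print(s['time'],s['position'],s['tool_rot'],s['grip_width'])
E
```

```text
431.267127807702 -0.12492421114411831 [[-0.57, -0.52, 0.635, -0.684], [-0.821, 0.344, -0.455, 0.687], [0.019, -0.782, -0.624, 1.225], [0.0, 0.0, 0.0, 1.0]]
403.3649778656466 -0.12670153545367702 [[-0.996, -0.065, 0.065, 0.411], [-0.092, 0.609, -0.788, 0.99], [0.012, -0.791, -0.612, 0.98], [0.0, 0.0, 0.0, 1.0]]
281.5368953826212 -0.005414593499439995 [[0.369, 0.894, 0.255, 0.17], [0.929, -0.355, -0.103, 0.631], [-0.002, 0.275, -0.961, 0.384], [0.0, 0.0, 0.0, 1.0]]
0.15 [0.2402855  0.60352217 0.24041616] [-5.91424089e-01 -3.08525126e+00  2.30729404e-03] 1.0002414653875644
```

View pics/s.png

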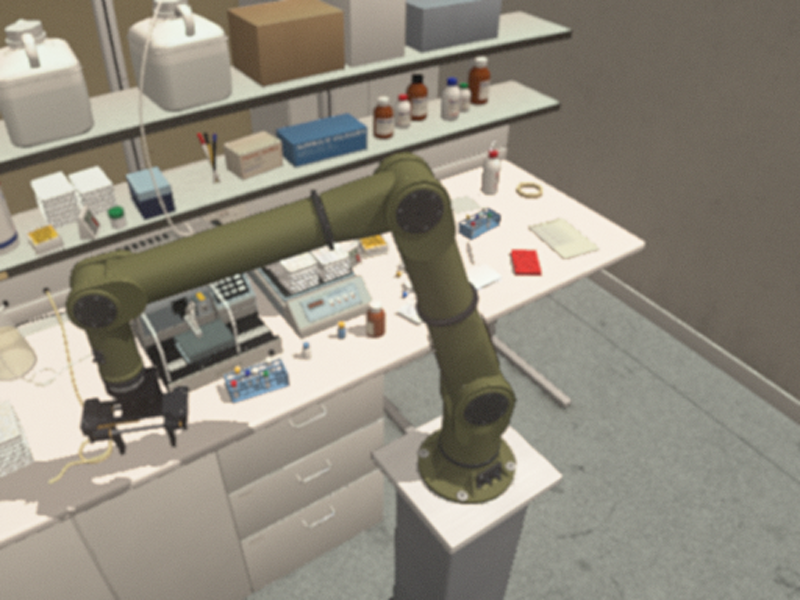

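View pics/d.png

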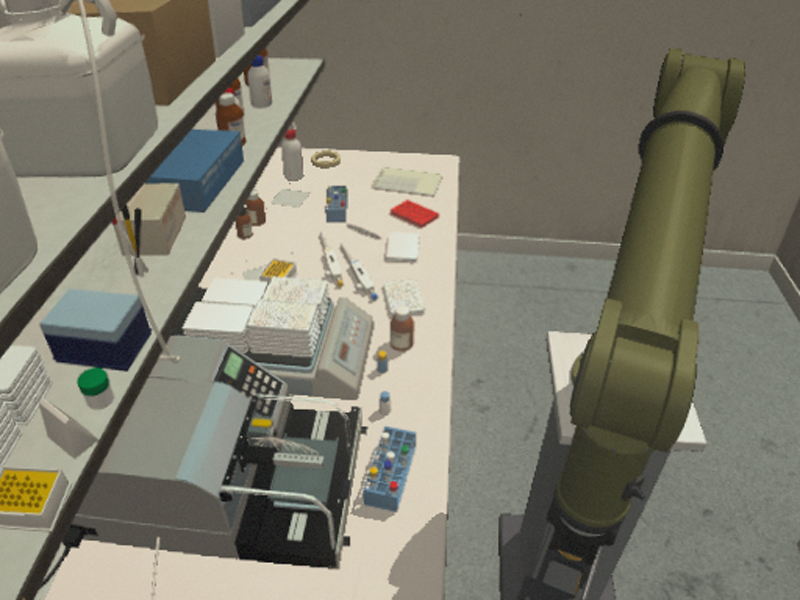

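The side picture shows the near rack (390,470), white vial (384,403), blue vial with yellow cap (382,360), amber bottle (402,330), coloured-well plate (404,297), lidded plate (402,247) and red decoy (414,213). Green look-alikes are the cap in the near rack (405,450), caps in the far rack (337,200) and the green jar on the shelf (93,380). Yellow look-alikes are the vial cap (382,354), the rack's yellow tube (374,471) and the pipette tip at (338,283). I'll check these choices in a close crop.

```bash
python3 - <<'E'
from h import *
c=cv2.imread('pics/side0.png')
A=cv2.resize(c[230:330,225:275],None,fx=6,fy=6,interpolation=2)   # u=225+x/6, v=230+y/6
B=cv2.resize(c[145:245,230:280],None,fx=6,fy=6,interpolation=2)   # u=230+(x-310)/6, v=145+y/6
cv2.imwrite('pics/c1.png',np.hstack([A,np.zeros((600,10,3),np.uint8),B]))
E
```

```text
(no output)
```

View pics/c1.png

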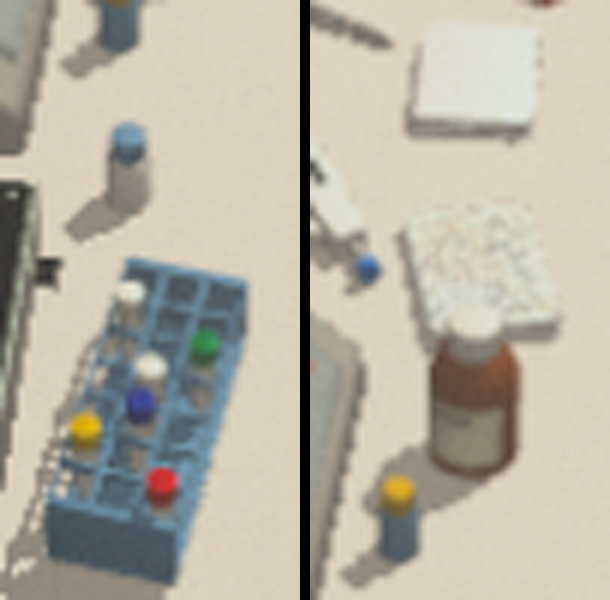

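Left part: green cap (205,338), white vial's light blue cap (128,130). Right part: yellow-capped blue vial (399,488), amber cap (475,312), coloured-well plate about (480,267), lidded plate (477,70). These agree with the descriptions.

```bash
python3 - <<'E'
from h import *
from scipy.spatial.transform import Rotation as R
P={}
for n,ox,x,oy,y,z in [('green',225,205,230,339,.062),('pale',225,128,230,131,.05),('yellow',230,89,145,489,.05),('amber',230,165,145,312,.102),('plate',230,170,145,267,.014),('lid',230,167,145,70,.014),
 ('redtube',225,162,230,477,.062),('rackNL',225,246,230,283,.046),('rackFL',225,127,230,259,.046),('rackNR',225,180,230,521,.046),('rackFR',225,48,230,508,.046)]:
    P[n]=loc('side0',ox+x/6-.4,oy+y/6-.4,z);print(n,P[n].round(4))
s=ctrl.get_state();M=R.from_rotvec(s['tool_rot']).as_matrix();print(M.round(3))
E
```

```text
green [0.4563 0.2653 0.062 ]
pale [0.5084 0.1245 0.05  ]
yellow [0.5259 0.0103 0.05  ]
amber [ 0.4926 -0.0864  0.102 ]
plate [ 0.5017 -0.2407  0.014 ]
lid [ 0.5237 -0.471   0.014 ]
redtube [0.4689 0.3451 0.062 ]
rackNL [0.44   0.2162 0.046 ]
rackFL [0.4999 0.2069 0.046 ]
rackNR [0.4595 0.3567 0.046 ]
rackFR [0.5195 0.3558 0.046 ]
[[-0.929  0.37  -0.   ]
 [ 0.37   0.929 -0.001]
 [-0.    -0.001 -1.   ]]
```

send_rows([
  {"claw":-1,"slide":[-33,-23,-2],"delta_rot":[0,0,-0.076]},
  {"claw":-1,"slide":[-65,-47,-4],"delta_rot":[0,0,-0.152]},
  {"claw":-1,"slide":[-98,-70,-6],"delta_rot":[0,0,-0.227]},
  {"claw":-1,"slide":[-130,-94,-8],"delta_rot":[0,0,-0.303]},
  {"claw":-1,"slide":[-163,-117,-10],"delta_rot":[0,0,-0.379]},
], grip_force=5)

```text
time: 0.65
position: [0.3491, 0.4333, 0.2511]
tool_rot: [0.006, -3.141, 0.0]
ft_force: [0.6, 0.6, -0.4]
grip_width: 0.633
grip_force: 0.0
```

send_rows([
  {"claw":-1,"slide":[-27,-42,0],"delta_rot":[0,0,0]},
  {"claw":-1,"slide":[-54,-84,0],"delta_rot":[0,0,0]},
  {"claw":-1,"slide":[-80,-126,0],"delta_rot":[0,0,0]},
  {"claw":-1,"slide":[-107,-168,0],"delta_rot":[0,0,0]},
  {"claw":-1,"slide":[-107,-168,0],"delta_rot":[0,0,0]},
])

```text
time: 1.15
position: [0.4601, 0.2587, 0.2514]
tool_rot: [0.02, 3.139, -0.005]
ft_force: [1.1, 0.1, 0.4]
grip_width: 0.172
grip_force: 0.0
```

```bash
python3 - <<'E'
from h import *
d=snap('wrist','w1');cv2.imwrite('pics/w1b.png',cv2.resize(d['color'],(800,600),interpolation=2))
s=ctrl.get_state();print(s['position'],s['grip_width'],s['time'])
E
```

```text
[0.45776055 0.26284142 0.25127662] 0.1253222517467915 1.2
```

View pics/w1b.png

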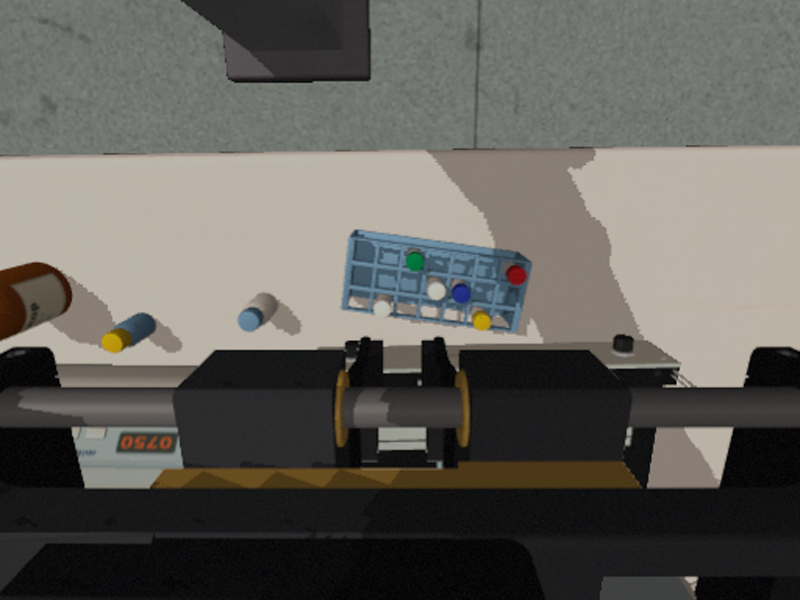

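The wrist picture shows the green cap at (415,261), yellow vial cap (114,341) and pale cap (250,319). The amber bottle is cut off at the left edge.

```bash
python3 - <<'E'
from h import *
for n,u,v,z in [('green',415,261,.062),('yellow',114,341,.05),('pale',250,319,.05)]: print(n,loc('w1',u*.64,v*.64,z).round(4))
s=ctrl.get_state();print(s['position'],s['tool_rot'])
E
```

```text
green [0.4551 0.2676 0.062 ]
yellow [0.5238 0.0126 0.05  ]
pale [0.5053 0.1303 0.05  ]
[0.45776055 0.26284142 0.25127662] [ 1.24695516e-02  3.14103755e+00 -1.20787753e-03]
```

send_rows([
  {"claw":-1,"slide":[0,1,30],"delta_rot":[0,0,0]},
  {"claw":-1,"slide":[0,1,60],"delta_rot":[0,0,0]},
  {"claw":-1,"slide":[0,1,90],"delta_rot":[0,0,0]},
  {"claw":-1,"slide":[0,1,115],"delta_rot":[0,0,0]},
  {"claw":-1,"slide":[0,1,130],"delta_rot":[0,0,0]},
])

```text
time: 1.7
position: [0.4535, 0.2686, 0.1187]
tool_rot: [0.004, -3.138, 0.002]
ft_force: [0.6, 0.2, -0.2]
grip_width: 0.005
grip_force: 0.0
```

send_rows([
  {"claw":-1,"slide":[0,0,6],"delta_rot":[0,0,0]},
  {"claw":-1,"slide":[0,0,6],"delta_rot":[0,0,0]},
  {"claw":-1,"slide":[0,0,6],"delta_rot":[0,0,0]},
  {"claw":-1,"slide":[0,0,6],"delta_rot":[0,0,0]},
  {"claw":-1,"slide":[0,0,6],"delta_rot":[0,0,0]},
])

```text
time: 2.2
position: [0.4561, 0.2684, 0.1163]
tool_rot: [-0.0, 3.14, 0.002]
ft_force: [0.0, 0.3, 0.6]
grip_width: 0.003
grip_force: 0.0
```

```bash
python3 - <<'E'
from h import *
d=snap('side','s2');w=snap('wrist','w2')
A=cv2.resize(d['color'][210:330,215:295],(400,600),interpolation=2)
B=cv2.resize(w['color'][:,106:362],(400,600),interpolation=2)
cv2.imwrite('pics/s2b.png',np.hstack([A,B]))
s=ctrl.get_state();print(s['position'],s['grip_width'],s['time'])
E
```

```text
[0.45597234 0.2681936  0.11592329] 0.005635624375880912 2.3
```

View pics/s2b.png

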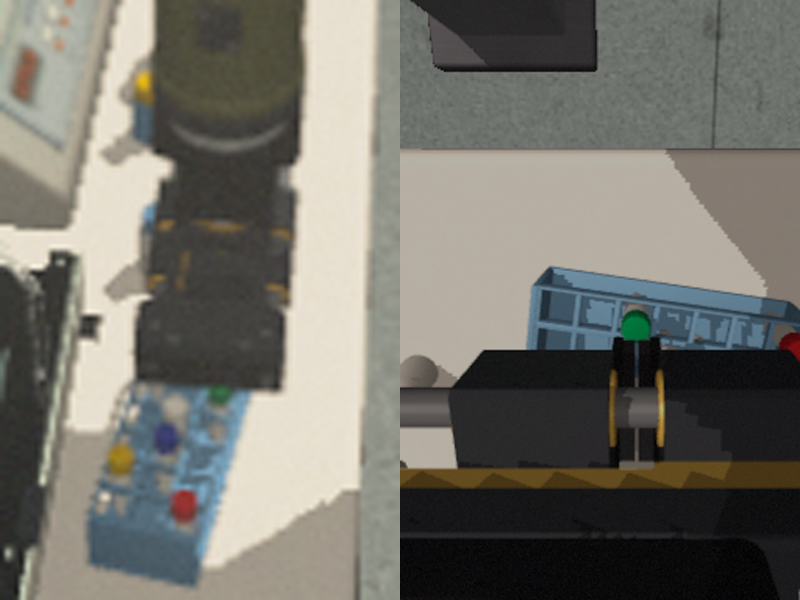

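The green cap is at (636,325) in the wrist half, right under the closed fingertips. In the side half it sits at (220,393), just below the gripper. Holding still here.

send_rows([
  {"claw":-1,"slide":[0,0,0],"delta_rot":[0,0,0]},
  {"claw":-1,"slide":[0,0,0],"delta_rot":[0,0,0]},
  {"claw":-1,"slide":[0,0,0],"delta_rot":[0,0,0]},
  {"claw":-1,"slide":[0,0,0],"delta_rot":[0,0,0]},
  {"claw":-1,"slide":[0,0,0],"delta_rot":[0,0,0]},
])

```text
time: 2.8
position: [0.4556, 0.268, 0.1152]
tool_rot: [-0.0, 3.142, 0.0]
ft_force: [0.0, 0.5, -1.1]
grip_width: 0.008
grip_force: 0.0
```

send_rows([
  {"claw":-1,"slide":[0,0,0],"delta_rot":[0,0,0]},
  {"claw":-1,"slide":[0,0,0],"delta_rot":[0,0,0]},
  {"claw":-1,"slide":[0,0,0],"delta_rot":[0,0,0]},
  {"claw":-1,"slide":[0,0,0],"delta_rot":[0,0,0]},
  {"claw":-1,"slide":[0,0,0],"delta_rot":[0,0,0]},
])

```text
time: 3.3
position: [0.4556, 0.268, 0.1153]
tool_rot: [-0.0, 3.142, 0.0]
ft_force: [0.8, 0.2, -0.6]
grip_width: 0.003
grip_force: 0.0
```

send_rows([
  {"claw":-1,"slide":[0,0,0],"delta_rot":[0,0,0]},
  {"claw":-1,"slide":[0,0,0],"delta_rot":[0,0,0]},
  {"claw":-1,"slide":[0,0,0],"delta_rot":[0,0,0]},
  {"claw":-1,"slide":[0,0,0],"delta_rot":[0,0,0]},
  {"claw":-1,"slide":[0,0,0],"delta_rot":[0,0,0]},
])

```text
time: 3.8
position: [0.4556, 0.268, 0.1153]
tool_rot: [-0.001, 3.142, 0.0]
ft_force: [0.7, -0.0, 0.8]
grip_width: 0.007
grip_force: 0.0
```

send_rows([
  {"claw":-1,"slide":[0,0,0],"delta_rot":[0,0,0]},
  {"claw":-1,"slide":[0,0,0],"delta_rot":[0,0,0]},
  {"claw":-1,"slide":[0,0,0],"delta_rot":[0,0,0]},
  {"claw":-1,"slide":[0,0,0],"delta_rot":[0,0,0]},
  {"claw":-1,"slide":[0,0,0],"delta_rot":[0,0,0]},
])

```text
time: 4.3
position: [0.4556, 0.268, 0.1153]
tool_rot: [-0.0, 3.142, 0.0]
ft_force: [-0.4, -0.3, 0.0]
grip_width: 0.005
grip_force: 0.0
```

send_rows([
  {"claw":-1,"slide":[0,0,-30],"delta_rot":[0,0,0]},
  {"claw":-1,"slide":[0,0,-65],"delta_rot":[0,0,0]},
  {"claw":-1,"slide":[0,0,-100],"delta_rot":[0,0,0]},
  {"claw":-1,"slide":[0,0,-125],"delta_rot":[0,0,0]},
  {"claw":-1,"slide":[0,0,-135],"delta_rot":[0,0,0]},
])

```text
time: 4.8
position: [0.4567, 0.2686, 0.2533]
tool_rot: [-0.0, 3.138, 0.005]
ft_force: [-0.2, 0.4, -0.8]
grip_width: 0.004
grip_force: 0.0
```

send_rows([
  {"claw":-1,"slide":[-8,-30,0],"delta_rot":[0,0,0]},
  {"claw":-1,"slide":[-18,-66,0],"delta_rot":[0,0,0]},
  {"claw":-1,"slide":[-28,-104,0],"delta_rot":[0,0,0]},
  {"claw":-1,"slide":[-38,-142,0],"delta_rot":[0,0,0]},
  {"claw":-1,"slide":[-48,-178,0],"delta_rot":[0,0,0]},
])

```text
time: 5.3
position: [0.5034, 0.0881, 0.2492]
tool_rot: [-0.0, -3.14, 0.001]
ft_force: [0.2, -0.1, 0.7]
grip_width: 0.009
grip_force: 0.0
```

send_rows([
  {"claw":-1,"slide":[-9,-34,0],"delta_rot":[0,0,0]},
  {"claw":-1,"slide":[-16,-60,0],"delta_rot":[0,0,0]},
  {"claw":-1,"slide":[-21,-78,0],"delta_rot":[0,0,0]},
  {"claw":-1,"slide":[-21,-78,0],"delta_rot":[0,0,0]},
  {"claw":-1,"slide":[-21,-78,0],"delta_rot":[0,0,0]},
])

```text
time: 5.8
position: [0.5242, 0.0127, 0.2494]
tool_rot: [0.0, -3.14, -0.001]
ft_force: [0.1, -0.1, -0.4]
grip_width: 0.003
grip_force: 0.0
```

```bash
python3 - <<'E'
from h import *
d=snap('wrist','w3');cv2.imwrite('pics/w3b.png',cv2.resize(d['color'],(800,600),interpolation=2))
s=ctrl.get_state();print(s['position'],s['tool_rot'],s['time'])
E
```

```text
[0.52415668 0.01350616 0.2495512 ] [ 2.68091806e-03 -3.14029605e+00 -9.72883585e-04] 5.85
```

View pics/w3b.png

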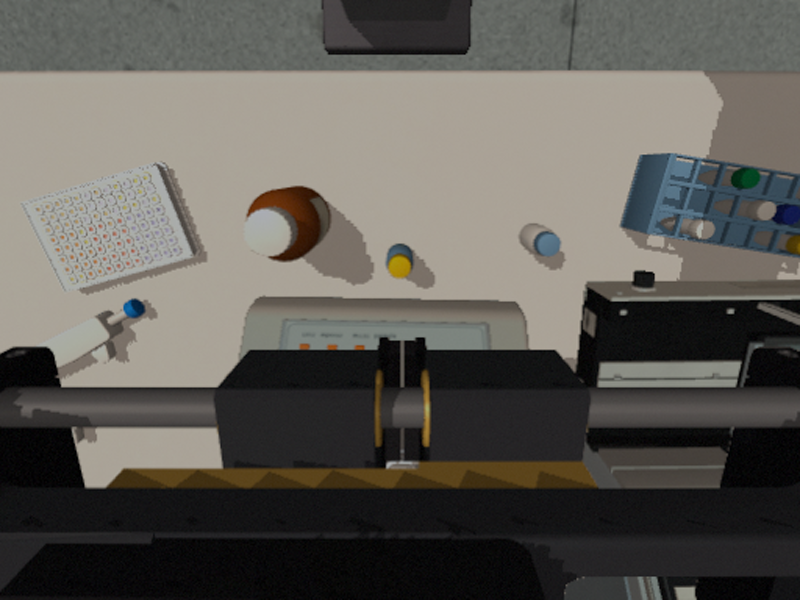

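The wrist picture shows the yellow cap at (400,267), amber cap (270,232), pale cap (546,243), and the coloured-well plate centred near (110,226). The shaker's front edge is at about v=298.

```bash
python3 - <<'E'
from h import *
for n,u,v,z in [('yellow',400,267,.05),('amber',270,232,.102),('pale',546,243,.05),('plate',110,226,.014),('green',746,178,.062),('shakerfront',400,300,.05),('shakerfront',400,300,.1)]: print(n,loc('w3',u*.64,v*.64,z).round(4))
E
```

```text
yellow [0.5253 0.0106 0.05  ]
amber [ 0.4901 -0.0755  0.102 ]
pale [0.506  0.1255 0.05  ]
plate [ 0.4972 -0.2394  0.014 ]
green [0.4559 0.2639 0.062 ]
shakerfront [0.5529 0.0106 0.05  ]
shakerfront [0.5377 0.0107 0.1   ]
```

```bash
python3 - <<'E'
from h import *
c=cv2.imread('pics/side0.png')[180:265,190:260]
cv2.imwrite('pics/c3.png',cv2.resize(c,None,fx=7,fy=7,interpolation=2))
E
```

```text
(no output)
```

View pics/c3.png

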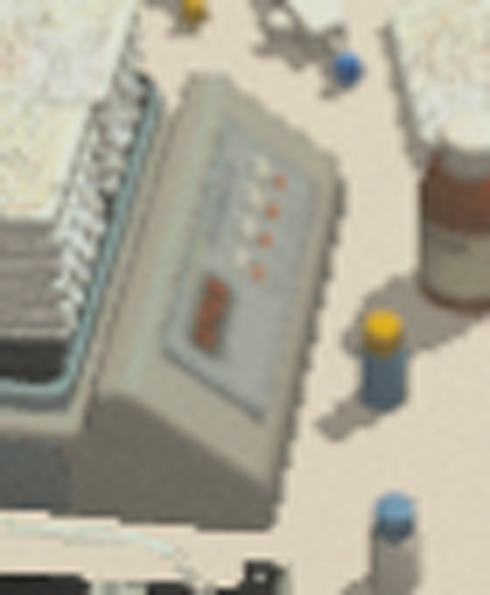

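The crop shows the shaker's wedge-shaped front: bottom corner (275,525), lip (278,485), top ridge corner (105,390), all well left of the yellow cap (383,330).

```bash
python3 - <<'E'
from h import *
f=lambda x,y,z:loc('side0',190+x/7-.4,180+y/7-.4,z).round(3)
print(f(275,525,0))
for z in (.02,.03,.05): print('lip',z,f(278,485,z))
for z in (.06,.08,.1,.12): print('ridge',z,f(105,390,z))
print(ctrl.get_state()['position'])
E
```

```text
[0.567 0.098 0.   ]
lip 0.02 [0.566 0.091 0.02 ]
lip 0.03 [0.565 0.1   0.03 ]
lip 0.05 [0.562 0.119 0.05 ]
ridge 0.06 [0.648 0.078 0.06 ]
ridge 0.08 [0.643 0.097 0.08 ]
ridge 0.1 [0.637 0.117 0.1  ]
ridge 0.12 [0.632 0.137 0.12 ]
[0.52415668 0.01350616 0.2495512 ]
```

The wedge is only about 0.08 m high, so there is clearance. Descending over the yellow cap.

send_rows([
  {"claw":-1,"slide":[0,-1,30],"delta_rot":[0,0,0]},
  {"claw":-1,"slide":[0,-1,65],"delta_rot":[0,0,0]},
  {"claw":-1,"slide":[0,-1,100],"delta_rot":[0,0,0]},
  {"claw":-1,"slide":[0,-1,125],"delta_rot":[0,0,0]},
  {"claw":-1,"slide":[0,-1,140],"delta_rot":[0,0,0]},
])

```text
time: 6.35
position: [0.5228, 0.0131, 0.1076]
tool_rot: [0.005, -3.138, -0.0]
ft_force: [-0.3, -0.1, -0.1]
grip_width: 0.008
grip_force: 0.0
```

send_rows([
  {"claw":-1,"slide":[0,0,5],"delta_rot":[0,0,0]},
  {"claw":-1,"slide":[0,0,5],"delta_rot":[0,0,0]},
  {"claw":-1,"slide":[0,0,5],"delta_rot":[0,0,0]},
  {"claw":-1,"slide":[0,0,5],"delta_rot":[0,0,0]},
  {"claw":-1,"slide":[0,0,5],"delta_rot":[0,0,0]},
])

```text
time: 6.85
position: [0.5253, 0.0112, 0.1062]
tool_rot: [-0.001, 3.14, 0.001]
ft_force: [-0.2, -0.8, -0.6]
grip_width: 0.006
grip_force: 0.0
```

send_rows([
  {"claw":-1,"slide":[0,0,0],"delta_rot":[0,0,0]},
  {"claw":-1,"slide":[0,0,0],"delta_rot":[0,0,0]},
  {"claw":-1,"slide":[0,0,0],"delta_rot":[0,0,0]},
  {"claw":-1,"slide":[0,0,0],"delta_rot":[0,0,0]},
  {"claw":-1,"slide":[0,0,0],"delta_rot":[0,0,0]},
])

```text
time: 7.35
position: [0.5247, 0.011, 0.1052]
tool_rot: [-0.0, 3.142, 0.0]
ft_force: [-0.3, -0.2, 0.2]
grip_width: 0.006
grip_force: 0.0
```

```bash
python3 - <<'E'
from h import *
w=snap('wrist','w4');cv2.imwrite('pics/w4b.png',cv2.resize(w['color'][:,106:362],(400,600),interpolation=2))
s=ctrl.get_state();print(s['position'],s['time'])
E
```

```text
[0.52465744 0.010984   0.10523579] 7.4
```

View pics/w4b.png

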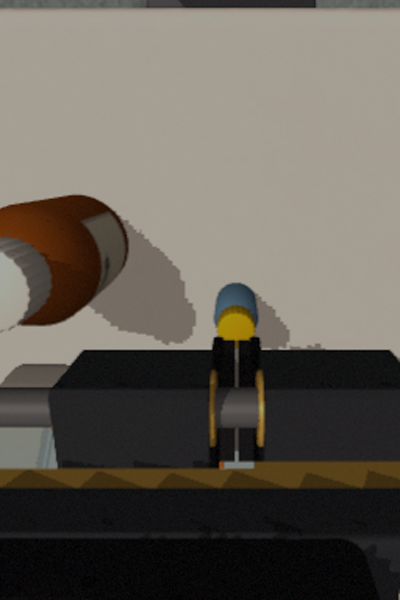

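The yellow cap at (236,325) lies directly under the fingertips, and the amber bottle stands clear on the left. I'll hold, then rise.

send_rows([
  {"claw":-1,"slide":[0,0,0],"delta_rot":[0,0,0]},
  {"claw":-1,"slide":[0,0,0],"delta_rot":[0,0,0]},
  {"claw":-1,"slide":[0,0,0],"delta_rot":[0,0,0]},
  {"claw":-1,"slide":[0,0,0],"delta_rot":[0,0,0]},
  {"claw":-1,"slide":[0,0,0],"delta_rot":[0,0,0]},
])

```text
time: 7.9
position: [0.5247, 0.011, 0.1053]
tool_rot: [-0.0, 3.142, 0.0]
ft_force: [-0.1, 0.2, -0.1]
grip_width: 0.007
grip_force: 0.0
```

send_rows([
  {"claw":-1,"slide":[0,0,0],"delta_rot":[0,0,0]},
  {"claw":-1,"slide":[0,0,0],"delta_rot":[0,0,0]},
  {"claw":-1,"slide":[0,0,0],"delta_rot":[0,0,0]},
  {"claw":-1,"slide":[0,0,0],"delta_rot":[0,0,0]},
  {"claw":-1,"slide":[0,0,0],"delta_rot":[0,0,0]},
])

```text
time: 8.4
position: [0.5247, 0.011, 0.1053]
tool_rot: [-0.0, 3.142, 0.0]
ft_force: [-0.2, 0.2, 0.2]
grip_width: 0.004
grip_force: 0.0
```

send_rows([
  {"claw":-1,"slide":[0,0,0],"delta_rot":[0,0,0]},
  {"claw":-1,"slide":[0,0,0],"delta_rot":[0,0,0]},
  {"claw":-1,"slide":[0,0,0],"delta_rot":[0,0,0]},
  {"claw":-1,"slide":[0,0,0],"delta_rot":[0,0,0]},
  {"claw":-1,"slide":[0,0,0],"delta_rot":[0,0,0]},
])

```text
time: 8.9
position: [0.5247, 0.011, 0.1052]
tool_rot: [-0.0, 3.142, 0.0]
ft_force: [0.6, 0.6, 0.4]
grip_width: 0.005
grip_force: 0.0
```

send_rows([
  {"claw":-1,"slide":[0,0,0],"delta_rot":[0,0,0]},
  {"claw":-1,"slide":[0,0,0],"delta_rot":[0,0,0]},
  {"claw":-1,"slide":[0,0,0],"delta_rot":[0,0,0]},
  {"claw":-1,"slide":[0,0,0],"delta_rot":[0,0,0]},
  {"claw":-1,"slide":[0,0,0],"delta_rot":[0,0,0]},
])

```text
time: 9.4
position: [0.5247, 0.011, 0.1053]
tool_rot: [-0.0, 3.142, 0.0]
ft_force: [-1.1, 0.9, -0.6]
grip_width: 0.005
grip_force: 0.0
```

send_rows([
  {"claw":-1,"slide":[0,0,-30],"delta_rot":[0,0,0]},
  {"claw":-1,"slide":[0,0,-65],"delta_rot":[0,0,0]},
  {"claw":-1,"slide":[0,0,-100],"delta_rot":[0,0,0]},
  {"claw":-1,"slide":[0,0,-135],"delta_rot":[0,0,0]},
  {"claw":-1,"slide":[0,0,-145],"delta_rot":[0,0,0]},
])

```text
time: 9.9
position: [0.5266, 0.011, 0.2545]
tool_rot: [-0.0, 3.135, 0.002]
ft_force: [0.1, -0.3, 0.0]
grip_width: 0.007
grip_force: 0.0
```

send_rows([
  {"claw":-1,"slide":[3,-30,0],"delta_rot":[0,0,0]},
  {"claw":-1,"slide":[7,-66,0],"delta_rot":[0,0,0]},
  {"claw":-1,"slide":[11,-104,0],"delta_rot":[0,0,0]},
  {"claw":-1,"slide":[15,-142,0],"delta_rot":[0,0,0]},
  {"claw":-1,"slide":[19,-178,0],"delta_rot":[0,0,0]},
])

```text
time: 10.4
position: [0.505, -0.1686, 0.2496]
tool_rot: [0.0, -3.141, -0.0]
ft_force: [0.5, -0.1, -0.2]
grip_width: 0.006
grip_force: 0.0
```

send_rows([
  {"claw":-1,"slide":[4,-34,0],"delta_rot":[0,0,0]},
  {"claw":-1,"slide":[6,-60,0],"delta_rot":[0,0,0]},
  {"claw":-1,"slide":[7,-73,0],"delta_rot":[0,0,0]},
  {"claw":-1,"slide":[7,-73,0],"delta_rot":[0,0,0]},
  {"claw":-1,"slide":[7,-73,0],"delta_rot":[0,0,0]},
])

```text
time: 10.9
position: [0.499, -0.2385, 0.2498]
tool_rot: [0.002, -3.141, -0.002]
ft_force: [1.0, 0.9, -0.2]
grip_width: 0.007
grip_force: 0.0
```

```bash
python3 - <<'E'
from h import *
d=snap('wrist','w5');cv2.imwrite('pics/w5b.png',cv2.resize(d['color'],(800,600),interpolation=2))
s=ctrl.get_state();print(s['position'],s['tool_rot'],s['time'])
E
```

```text
[ 0.49924757 -0.23801659  0.24982028] [ 4.07274845e-03 -3.14112856e+00 -1.92616923e-03] 10.95
```

View pics/w5b.png

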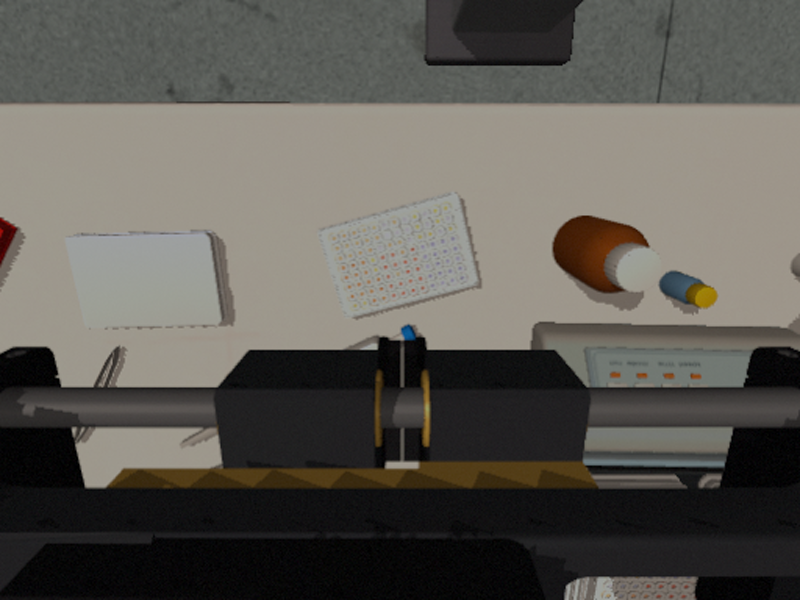

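The coloured-well plate is centred at (399,256), in line with the fingers. The plain lidded plate (150,280), red decoy (5,240) and amber bottle (635,268) are clear of it. Descending and holding.

send_rows([
  {"claw":-1,"slide":[0,0,30],"delta_rot":[0,0,0]},
  {"claw":-1,"slide":[0,0,65],"delta_rot":[0,0,0]},
  {"claw":-1,"slide":[0,0,100],"delta_rot":[0,0,0]},
  {"claw":-1,"slide":[0,0,130],"delta_rot":[0,0,0]},
  {"claw":-1,"slide":[0,0,150],"delta_rot":[0,0,0]},
])

```text
time: 11.45
position: [0.4983, -0.2371, 0.0978]
tool_rot: [0.005, -3.139, -0.003]
ft_force: [0.3, 0.8, 1.0]
grip_width: 0.008
grip_force: 0.0
```

send_rows([
  {"claw":-1,"slide":[0,-1,15],"delta_rot":[0,0,0]},
  {"claw":-1,"slide":[0,-1,30],"delta_rot":[0,0,0]},
  {"claw":-1,"slide":[0,-1,31],"delta_rot":[0,0,0]},
  {"claw":-1,"slide":[0,-1,31],"delta_rot":[0,0,0]},
  {"claw":-1,"slide":[0,-1,31],"delta_rot":[0,0,0]},
])

```text
time: 11.95
position: [0.4996, -0.2413, 0.0703]
tool_rot: [-0.0, 3.14, -0.001]
ft_force: [-0.1, 0.0, 0.1]
grip_width: 0.011
grip_force: 0.0
```

send_rows([
  {"claw":-1,"slide":[0,0,0],"delta_rot":[0,0,0]},
  {"claw":-1,"slide":[0,0,0],"delta_rot":[0,0,0]},
  {"claw":-1,"slide":[0,0,0],"delta_rot":[0,0,0]},
  {"claw":-1,"slide":[0,0,0],"delta_rot":[0,0,0]},
  {"claw":-1,"slide":[0,0,0],"delta_rot":[0,0,0]},
])

```text
time: 12.45
position: [0.4987, -0.241, 0.0693]
tool_rot: [-0.0, 3.141, 0.0]
ft_force: [0.0, -0.2, 0.1]
grip_width: 0.006
grip_force: 0.0
```

send_rows([
  {"claw":-1,"slide":[0,0,0],"delta_rot":[0,0,0]},
  {"claw":-1,"slide":[0,0,0],"delta_rot":[0,0,0]},
  {"claw":-1,"slide":[0,0,0],"delta_rot":[0,0,0]},
  {"claw":-1,"slide":[0,0,0],"delta_rot":[0,0,0]},
  {"claw":-1,"slide":[0,0,0],"delta_rot":[0,0,0]},
])

```text
time: 12.95
position: [0.4987, -0.241, 0.0692]
tool_rot: [-0.0, 3.142, 0.0]
ft_force: [-0.7, -0.0, 0.7]
grip_width: 0.004
grip_force: 0.0
```

send_rows([
  {"claw":-1,"slide":[0,0,0],"delta_rot":[0,0,0]},
  {"claw":-1,"slide":[0,0,0],"delta_rot":[0,0,0]},
  {"claw":-1,"slide":[0,0,0],"delta_rot":[0,0,0]},
  {"claw":-1,"slide":[0,0,0],"delta_rot":[0,0,0]},
  {"claw":-1,"slide":[0,0,0],"delta_rot":[0,0,0]},
])

```text
time: 13.45
position: [0.4988, -0.241, 0.0693]
tool_rot: [-0.0, 3.142, 0.0]
ft_force: [-0.8, 0.7, -0.3]
grip_width: 0.002
grip_force: 0.0
```

send_rows([
  {"claw":-1,"slide":[0,0,0],"delta_rot":[0,0,0]},
  {"claw":-1,"slide":[0,0,0],"delta_rot":[0,0,0]},
  {"claw":-1,"slide":[0,0,0],"delta_rot":[0,0,0]},
  {"claw":-1,"slide":[0,0,0],"delta_rot":[0,0,0]},
  {"claw":-1,"slide":[0,0,0],"delta_rot":[0,0,0]},
])

```text
time: 13.95
position: [0.4987, -0.241, 0.0693]
tool_rot: [-0.0, 3.142, 0.0]
ft_force: [-0.3, -0.1, -0.2]
grip_width: 0.006
grip_force: 0.0
```

send_rows([
  {"claw":-1,"slide":[0,0,0],"delta_rot":[0,0,0]},
  {"claw":-1,"slide":[0,0,0],"delta_rot":[0,0,0]},
  {"claw":-1,"slide":[0,0,0],"delta_rot":[0,0,0]},
  {"claw":-1,"slide":[0,0,0],"delta_rot":[0,0,0]},
  {"claw":-1,"slide":[0,0,0],"delta_rot":[0,0,0]},
])

```text
time: 14.45
position: [0.4988, -0.241, 0.0693]
tool_rot: [-0.0, 3.142, 0.0]
ft_force: [-0.1, 0.4, 1.2]
grip_width: 0.004
grip_force: 0.0
```

```bash
python3 - <<'E'
from h import *
print(loc('w5',399*.64,256*.64,.014).round(4))
w=snap('wrist','w6');cv2.imwrite('pics/w6b.png',w['color'])
s=ctrl.get_state();print(s['position'],s['time'])
E
```

```text
[ 0.4986 -0.2414  0.014 ]
[ 0.49876154 -0.24099188  0.0692561 ] 14.5
```

View pics/w6b.png

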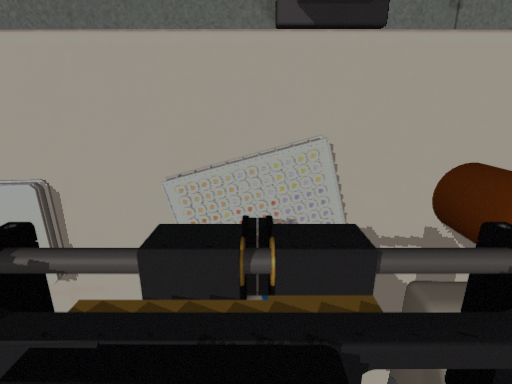

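The closed fingertips at (257,220) sit over the middle of the coloured-well plate, and the measured centre is within 1 mm of the TCP. Handing in.

```bash
python3 -c "
from bench import ctrl
print(ctrl.close_job())"
```

```text
the job is handed in; nothing more can be done
None
```

The arm pointed at the green cap, then the yellow-capped vial, then the coloured-well plate, holding at least 2 s at each with the fingertips about 3.5 cm above, and I handed the job in still over the plate; I noticed no contact or movement, but the hand-in returned no verdict.

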